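# Clear the tin jammed in the mouth of the parts tray and shut its gate

## Task

The sliding gate of the wooden parts tray will not shut because one of the round tins has worked halfway out through the narrow mouth and jams it. Nudge that tin back into the tray until the pack behind it comes up firm against the back wall, so that the tins cannot work out again; then slide the gate fully home against its stop. Press lightly throughout - no more than about 10 N, the tins dent and the gate bends easily - and leave the other things on the bench where they lie.

Things in the scene. Friction and masses are not known exactly. Their poses are not given: they have to be found in the camera images.
- tray: Low wooden tray, fixed, 181 x 118 mm, walls 16 mm high, floor 4 mm thick. Origin at bench level, middle of the mouth, in the plane of the gate's inner face; x points into the tray, y along the gate's opening direction, z up. In mm: bay 104 wide (y -52 to 52), back wall at x = 140; from x = 33 slanting cheeks narrow it to the 56 mm mouth (y -28 to 28) at x = 0.
- mouth (a point): Middle of the mouth on the tray's floor, at x = 0, y = 0, z = 4 mm of the tray's frame. The floor runs on 34 mm outside it (to x = -34) as an open apron, where a fingertip can stand in front of the blocking tin. Left and right of the mouth a 13 mm high guide strip for the gate covers x from -11 to -7.
- gate (a joint): Aluminium gate bar sliding across the mouth (it fills x -6 to -1, z 5 to 18 mm of the tray's frame). In m: 0 = shut, home against a hard stop; grows as it slides to the tray's +y; 0.068 = fully open, 0.062 leaves the whole mouth free. It starts 60 to 66 mm open, stays where it is left and takes about 2 N to slide.
- gate_knob (a point): Middle of the upright brass knob on the gate's outer end: 18 mm in diameter, from 28 to 50 mm above the bench, on a 7 mm stem; this point 40 mm above the bench. Pushed along the tray's -y it shuts the gate; shut, it lies at x = -3.5, y = 52 mm of the tray's frame.
- tin_a: One of five like upright aluminium parts tins, 24 mm high, about 60 g; origin: centre of the underside. This one is 46 mm in diameter. One of tin_a, tin_b, tin_c stands in the mouth (tray x near 0), the other two close behind it, tin_d and tin_e at the rear, all loose. Pushed in, it shoves the rest back and nests between the front two; its front is then 1 to 6 mm behind x = 0, however they happen to lie.
- tin_b: Like tin_a, 48 mm in diameter. Its front must be behind x = 0 of the tray's frame for the gate to pass.
- tin_c: Like tin_a, 50 mm in diameter. Its front must be behind x = 0 of the tray's frame for the gate to pass.
- tin_d: Like tin_a, 47 mm in diameter. One of the rear pair; touching the back wall its centre is at x = 116.5 mm of the tray's frame.
- tin_e: Like tin_a, 49 mm in diameter. One of the rear pair; touching the back wall its centre is at x = 115.5 mm of the tray's frame.
- solder_spool: Bystander, not to be moved: small grey spool, 42 mm across, 22 mm high; origin at the centre of its underside.
- flux_jar: Bystander, not to be moved: small jar with green cap, 45 mm across, 46 mm high; origin at the centre of its underside.
- film_can: Bystander, not to be moved: black can with grey cap, 33 mm across, 54 mm high; origin at the centre of its underside.
- tweezers: Bystander, not to be moved: steel tweezers lying flat, 130 mm long along its y; origin at the centre of its underside.
- cork_b: Bystander, not to be moved: cork bung, 46 mm across, 20 mm high; origin at the centre of its underside.
- scriber: Bystander, not to be moved: scriber with wooden handle, 105 mm long along its y; origin at the centre of its underside.
- bench_lamp: Brown desk lamp between the right end of the bench and the tray, fixed; keep the arm clear of it. In mm of its frame: post at (256, -110), thin arms from there up to a joint at (106, 120) 600 above the bench and down again to the shade, 200 wide, round (-190, -45), from 305 to 530 above the bench. To get past it go over the arms (650 up) or pull in over the shade.
Things that resemble listed ones, but are neither listed nor needed, are in the scene too. What is shaped like the tin_c but yellow is not meant. Leave any yellow look-alike of the tin_d alone.

How it is judged:
On the way:
1. with the gate still open by more than 30 mm, all five tins stand behind its path, and tin_d or tin_e is within 1.5 mm of touching the back wall (x of tin_a in the frame of tray above 0.0222 m and x of tin_b in the frame of tray above 0.0232 m and x of tin_c in the frame of tray above 0.0242 m and x of tin_d in the frame of tray above 0.0227 m and x of tin_e in the frame of tray above 0.0237 m and (x of tin_d in the frame of tray above 0.115 m or x of tin_e in the frame of tray above 0.114 m) and value of joint gate above 0.03 m), for 0.2 s.
At the end, for the whole second after the job is handed in: The gate is shut to within 1.5 mm of its stop, and all five tins stand flat and at rest on the tray's floor, between the shut gate and the back wall, at least one of the rear two (tin_d, tin_e) within 1.5 mm of touching the back wall (value of joint gate below 0.0015 m and x of tin_a in the frame of tray between 0.0222 and 0.12 m and x of tin_b in the frame of tray between 0.0232 and 0.12 m and x of tin_c in the frame of tray between 0.0242 and 0.12 m and x of tin_d in the frame of tray between 0.0227 and 0.12 m and x of tin_e in the frame of tray between 0.0237 and 0.12 m and (x of tin_d in the frame of tray above 0.115 m or x of tin_e in the frame of tray above 0.114 m) and z of each of tin_a, tin_b, tin_c, tin_d, tin_e in the frame of tray below 0.008 m and angle between each of tin_a, tin_b, tin_c, tin_d, tin_e's own z axis and vertical below 0.1 rad and linear speed of each of tin_a, tin_b, tin_c, tin_d, tin_e below 0.01 m/s).
It fails at once if a tin is pressed with more than 15 N (contact force between any of tin_a, tin_b, tin_c, tin_d, tin_e and the fingers above 15 N).
It fails at once if a tin and the gate are jammed together with more than 15 N (contact force between any of tin_a, tin_b, tin_c, tin_d, tin_e and gate above 15 N).
It fails at once if the gate is pressed with more than 15 N (contact force between gate and the arm above 15 N).
It fails at once if a bystander (solder spool, flux jar, film can, tweezers, cork, scriber) is moved by more than 15 mm (distance of any of solder_spool, flux_jar, film_can, tweezers, cork_b, scriber from where it was at the start of the episode above 0.015 m).
It also fails if it takes over 58 s, if anything falls off the work surface, if the arm or the gripper's body presses on something with over 40 N, if the wrist force passes 120 N, or if a joint passes its speed limit or range.

## Robot

A 6-joint arm with a two-finger parallel gripper is mounted at the origin on a cart in front of the work surface, level with it; the furniture and walls round the work are solid. World frame = base frame: x ahead of the robot, y to its left, z up, the work surface at z = 0. Lengths are in m, angles in rad, forces in N, time in s.
With the tool pointing down it reaches from about 0.35 to 0.85 m from the base axis. Payload 8.1 kg.
Tool frame: the origin (TCP) lies at the very end of the fingers, on their centre line; the grasp point (between the pads) lies 19 mm behind it; z points along the fingers, y is the direction in which the jaws open and shut (so a half turn about z gives the same grasp; the last joint's range is limited). The gripper opens to 93 mm and grips with 3 to 60 N. Pads are 15 mm wide; open, the fingers measure 128 mm over their backs; the gripper's body (75 mm by 188 mm) begins 65 mm behind the grasp point.
Start: joints at [-1.396, 0.13, 1.488, -0, 1.523, -0.085], TCP at [0.154, -0.58, 0.219] pointing down, gripper open.
Joint ranges: [-2.96, 2.96], [-0.89, 2.26], [0.02, 2.5], [-1.34, 4.48], [0, 2.73], [-2.66, 2.66]. Speed limits (rad/s): [2.39, 2.39, 2.79, 3.14, 3.14, 3.14].

## Interface

Orientations are given as a rotation vector (axis times angle).
In Python, from plant import * gives the robot as it stands.
- The arm moves only by the tool apply_moves, never from a script. Its argument "commands" is one flat list of numbers, 7 for each row, row after row: the shift along the world's x, y, z in cm, then the turn, a rotation vector about the world's x, y, z in rad, then the finger opening in cm, from 0 to 9.3. A call has 1 to 8 rows; each row shifts and turns the pose as measured when the row begins; what a row does not reach is not made up. A row lasts 1/8 s, in which the tool goes at most 62.5 mm and 10.7 degrees, less where a joint would pass 70% of its speed; a pose out of reach is approached as far as the arm can. A call with a gripper value outside its range is refused whole. The fingers move at their own pace and stop on an object; "squeeze" is the grip in N (left out, the last holds). Time passes only in rows, so rows that do not move let the fingers close. It gives the time, the measured TCP pose, the force and the opening at its end, in the units of the state.
- read_state(): the state, without advancing time (a new reading comes with each control period).
- read_camera(name): name is "scene" or "top" or "wrist"; returns (picture, depth): 480x640x3 uint8, blue, green, red; 480x640 float32, m along the optical axis (not along the pixel's ray), 0 where there is no reading.
- camera_model(name): a dict with "intrinsics" (3x3 intrinsics, pixels), "R" (3x3) and "t" (3): a world point X has camera coordinates R X + t. Camera axes: x right, y down, z forward; pixel columns grow to the right and rows downward; lengths in m; the calibration is good to about 2 mm. A picture is of the moment at which its call begins: read the wrist's pose just before it. camera_model takes no time and is no camera call; for the wrist camera it gives the pose at the moment of the call.
- close_job(): hands the job in, once; it reports no verdict.
Trained networks look in the newest picture that a camera, given by its name, has taken for a name from the list of things; names that differ only in an ending like _2 or _b are one class to them, and where a whole thing is asked for, a point or a joint stands for the part that bears it (a point fixed in the world has none). Each returns a list of dicts, best first, with "conf" (0 to 1); they miss things now and then, are a little off and sometimes report something else, mostly with a low value. They report only what shows in the picture. A call takes as long as a camera call. They do not tell look-alikes from the thing itself.
- find_in(query, camera): "point" ([x, y, z] in m, in the coordinates of the camera as it stood for that picture, good to about 4 mm: the middle of the surface that is visible of it).
- cut_out(query, camera): "mask" (480x640 bool, what is visible of it).
- spot_point(query, camera): "point" ([x, y, z] in m, in the coordinates of the camera as it stood for that picture, good to about 4 mm: a listed point, or the origin of a listed thing).
The state is a dict: "t": time; "q": joint angles; "dq": joint speeds; "joint_torque": joint torques, N m; "tool_pos": TCP position; "orientation": TCP orientation; "force": force on the tool from outside, world axes, zero at the start; "wrist_torque": the same for the moment, N m; "opening": finger opening in m.
Only numpy, scipy, OpenCV 4.12 (cv2) and the standard library are available. Lean on these libraries where they do the work, as an engineer would, in place of code of your own. Each camera call takes 0.05 s, during which the arm holds its last target. There are 200 camera calls.

## Working session

There is one attempt and no reset: what is moved stays moved. The work goes in short steps, Python scripts to look and compute and a tool call to move; the robot and the scene stay as the last step left them, time stands still between calls to the robot, and variables do not carry over. Pictures are saved under pics/ and viewed, about 8 in all and at most 12, crops included, and the job is handed in when it is done.

Besides the shell and the picture viewer there is one more tool, called after "Emit:" as a command line: name --argument value ..., lists and objects as JSON in quotes. apply_moves: Moves the arm, as the interface text tells. Its arguments: {"type":"object","properties":{"commands":{"type":"array"},"squeeze":{"type":"number"}},"required":["commands"]}

```bash
ls; mkdir -p pics
cat > h.py <<'E'
from plant import *
import numpy as np, cv2
def w(p,cam,cm=None):
    m=cm or camera_model(cam); return np.array(m["R"]).T@(np.array(p)-np.array(m["t"]))
def pix(P,cam):
    m=camera_model(cam); c=np.array(m["R"])@np.array(P)+np.array(m["t"]); u=np.array(m["intrinsics"])@c; return u[:2]/u[2]
def cloud(d,cam):
    m=camera_model(cam); K=np.array(m["intrinsics"]); v,u=np.mgrid[:480,:640]
    c=np.stack([(u-K[0,2])/K[0,0]*d,(v-K[1,2])/K[1,1]*d,d],-1)
    return (c-np.array(m["t"]))@np.array(m["R"])
E
python3 - <<'E'
from h import *
s=read_state(); print(s)
for c in ["scene","top"]:
    im,d=read_camera(c); cv2.imwrite(f"pics/{c}0.png",im); np.save(f"{c}0.npy",d)
    for q in ["tray","tin_a","gate_knob","mouth"]:
        r=spot_point(q,c); print(c,q,[(round(x["conf"],2),w(x["point"],c).round(3).tolist(),pix(w(x["point"],c),c).round().tolist()) for x in r[:6]])
E
```

```text
pics
{'t': 0.0, 'q': array([-1.39639182e+00,  1.31138133e-01,  1.48927174e+00,  3.24960672e-05,
        1.52297503e+00, -8.53772056e-02]), 'dq': array([-0.00235807, -0.00033686, -0.00042522, -0.00065872, -0.00060652,
        0.00067365]), 'joint_torque': array([ 1.73171866e-03, -5.59839678e+01, -4.91762280e+01,  7.66769866e-02,
        3.57622455e-02, -1.74238676e-04]), 'tool_pos': array([ 0.15407156, -0.57930535,  0.21760533]), 'orientation': array([-3.11335148e+00, -4.06683106e-01,  7.43004517e-05]), 'force': array([-0.01813069, -0.1612839 ,  0.76981812]), 'wrist_torque': array([-0.00240265,  0.02830433, -0.02253698]), 'opening': 0.0932087487010663}
scene tray [(0.89, [0.544, -0.066, -0.002], [287.0, 266.0])]
scene tin_a [(0.86, [0.612, 0.028, 0.003], [294.0, 223.0]), (0.78, [0.6, -0.051, 0.006], [308.0, 248.0]), (0.75, [0.568, -0.011, 0.004], [284.0, 242.0]), (0.69, [0.643, -0.018, 0.002], [318.0, 231.0]), (0.61, [0.545, -0.063, 0.007], [286.0, 262.0]), (0.55, [0.403, -0.051, -0.002], [216.0, 290.0])]
scene gate_knob [(0.6, [0.474, 0.025, 0.04], [231.0, 235.0])]
scene mouth [(0.95, [0.547, -0.06, 0.006], [286.0, 261.0])]
top tray [(0.55, [0.548, -0.058, -0.005], [298.0, 277.0])]
top tin_a [(0.92, [0.539, -0.06, 0.004], [299.0, 282.0]), (0.82, [0.64, -0.011, 0.004], [276.0, 218.0]), (0.79, [0.597, -0.048, 0.005], [295.0, 246.0]), (0.7, [0.427, 0.116, 0.003], [179.0, 340.0]), (0.6, [0.614, 0.027, 0.004], [251.0, 231.0]), (0.57, [0.397, -0.047, 0.001], [279.0, 372.0])]
top gate_knob [(0.71, [0.468, 0.024, 0.044], [237.0, 319.0])]
top mouth [(0.77, [0.545, -0.061, 0.002], [300.0, 279.0])]
```

View pics/top0.png

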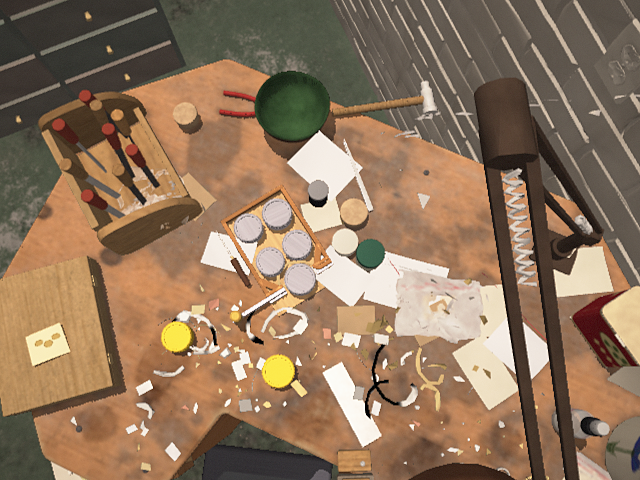

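View pics/scene0.png

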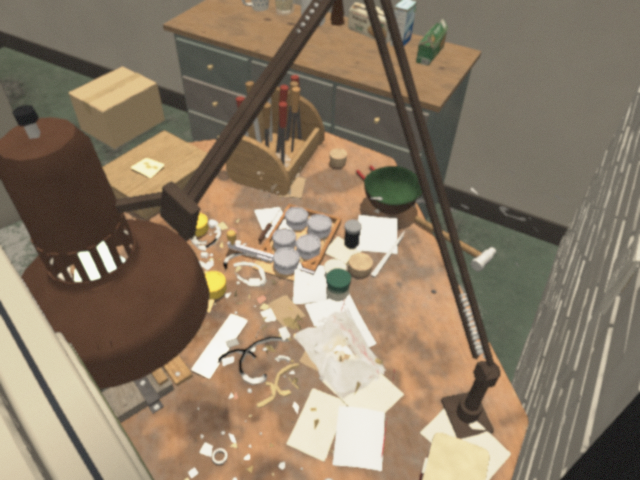

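Run:
```python
from h import *
for c in ["top","scene"]:
    d=np.load(f"{c}0.npy"); P=cloud(d,c); z=P[...,2]; ok=(d>0)
    print(c,"cam",(-np.array(camera_model(c)["R"]).T@np.array(camera_model(c)["t"])).round(3))
    box=ok&(abs(P[...,0]-.57)<.15)&(abs(P[...,1])<.13)
    m=(box&(z>.022)&(z<.034)).astype(np.uint8); n,l,st,ce=cv2.connectedComponentsWithStats(m)
    for i in range(1,n):
        if st[i,4]>40: 
            Q=P[l==i]; print(c,i,st[i].tolist(),Q.mean(0).round(4),((Q.max(0)+Q.min(0))/2).round(4),np.ptp(Q,axis=0).round(3))
    k=box&(z>.036)&(np.hypot(P[...,0]-.47,P[...,1]-.025)<.03); print("knob",k.sum(),P[k].mean(0) if k.any() else 0, ((P[k].max(0)+P[k].min(0))/2) if k.any() else 0)
    # lamp: tall points
    for a,b in [(.05,.15),(.15,.3),(.3,.4),(.4,.5),(.5,.55),(.55,.6),(.6,.7)]:
        q=P[ok&(z>a)&(z<b)&(P[...,0]>.0)&(P[...,0]<.95)&(abs(P[...,1])<.9)]
        if len(q)>20: print(a,b,len(q),q.min(0).round(2),q.max(0).round(2),np.median(q,0).round(2))
    r=spot_point("bench_lamp",c); print([(x["conf"],w(x["point"],c).round(3)) for x in r])
    for q in ["gate","scriber","tweezers","film_can","flux_jar","cork_b","solder_spool"]:
        r=spot_point(q,c); print(q,[(round(x["conf"],2),w(x["point"],c).round(3).tolist()) for x in r[:3]])
im=cv2.imread("pics/top0.png"); cv2.imwrite("pics/crop1.png",cv2.resize(im[170:350,200:420],None,fx=3.4,fy=3.4,interpolation=cv2.INTER_CUBIC)[:600,:760])
```

```text
top cam [ 0.405 -0.104  0.939]
top 3 [262, 199, 31, 30, 704] [ 0.6432 -0.0129  0.0271] [ 0.643  -0.0133  0.0271] [0.048 0.048 0.01 ]
top 9 [186, 209, 14, 12, 42] [0.6266 0.1212 0.0288] [0.6253 0.1204 0.028 ] [0.02  0.019 0.012]
top 14 [234, 214, 29, 29, 664] [0.6141 0.0294 0.0273] [0.6148 0.0298 0.0272] [0.047 0.047 0.01 ]
top 19 [333, 229, 16, 25, 141] [ 0.6104 -0.1199  0.0234] [ 0.6105 -0.1191  0.0238] [0.04  0.021 0.004]
top 20 [282, 230, 31, 30, 709] [ 0.5956 -0.0512  0.0271] [ 0.5958 -0.0512  0.0273] [0.048 0.048 0.01 ]
top 24 [256, 247, 29, 29, 658] [ 0.5639 -0.0123  0.0272] [ 0.5644 -0.0121  0.0273] [0.045 0.045 0.01 ]
top 28 [284, 263, 32, 33, 787] [ 0.5413 -0.0624  0.0271] [ 0.5414 -0.062   0.0273] [0.05  0.05  0.009]
top 34 [167, 322, 25, 24, 477] [0.4361 0.1128 0.025 ] [0.4373 0.1113 0.026 ] [0.035 0.037 0.008]
knob 119 [0.47061035 0.02615506 0.04863046] [0.47086856 0.02655945 0.04560664]
0.05 0.15 20275 [ 0.3  -0.58  0.05] [0.95 0.35 0.15] [ 0.68 -0.45  0.1 ]
0.15 0.3 8977 [ 0.5  -0.53  0.15] [0.95 0.28 0.3 ] [ 0.83 -0.45  0.2 ]
0.3 0.4 1729 [ 0.31 -0.41  0.3 ] [ 0.73 -0.21  0.4 ] [ 0.33 -0.27  0.34]
0.4 0.5 2518 [ 0.34 -0.33  0.4 ] [ 0.6  -0.25  0.5 ] [ 0.38 -0.28  0.48]
0.5 0.55 4297 [ 0.39 -0.29  0.5 ] [ 0.58 -0.22  0.55] [ 0.45 -0.25  0.53]
0.55 0.6 5800 [ 0.47 -0.26  0.55] [ 0.58 -0.18  0.6 ] [ 0.52 -0.22  0.57]
0.6 0.7 4281 [ 0.54 -0.22  0.6 ] [ 0.59 -0.18  0.62] [ 0.56 -0.2   0.61]
[(0.66, array([ 0.684, -0.077,  0.   ]))]Traceback (most recent call last):
  File "<stdin>", line 17, in <module>
ValueError: it knows: bench_lamp, cork, film_can, flux_jar, gate_knob, mouth, scriber, solder_spool, tin, tray, tweezers
```

Run:
```python
from h import *
c="scene"; d=np.load(f"{c}0.npy"); P=cloud(d,c); z=P[...,2]; ok=(d>0)
print("cam",(-np.array(camera_model(c)["R"]).T@np.array(camera_model(c)["t"])).round(3))
box=ok&(abs(P[...,0]-.57)<.15)&(abs(P[...,1])<.13)
k=box&(z>.036)&(np.hypot(P[...,0]-.47,P[...,1]-.025)<.03); print("knob",k.sum(),((P[k].max(0)+P[k].min(0))/2))
for a,b in [(.05,.15),(.15,.3),(.3,.35),(.35,.45),(.45,.53),(.53,.6),(.6,.7),(.7,.9)]:
  q=P[ok&(z>a)&(z<b)&(P[...,0]>.0)&(P[...,0]<.95)&(P[...,1]<-.12)&(P[...,1]>-.7)]
  if len(q)>20: print(a,b,len(q),q.min(0).round(2),q.max(0).round(2),np.median(q,0).round(2))
# tray edge from wall tops in top view: fit frame from tins/knob/wall pts
d=np.load("top0.npy"); T=cloud(d,"top"); Z=T[...,2]
best=[]
from scipy.optimize import minimize
im=cv2.imread("pics/top0.png")
Q=T[(d>0)&(Z>.012)&(Z<.0195)&(abs(T[...,0]-.6)<.11)&(abs(T[...,1]+.01)<.12)]
print(len(Q)); np.save("wall.npy",Q)
def cost(p):
  a=p[2];R=np.array([[np.cos(a),-np.sin(a)],[np.sin(a),np.cos(a)]]); L=(Q[:,:2]-p[:2])@R
  x,y=L.T; e=np.minimum(np.abs(x-143.5e-3),np.abs(np.abs(y)-55.5e-3)); return np.minimum(e,.006).mean()
b=min((minimize(cost,[.545+dx,-.061+dy,a],method="Nelder-Mead") for a in np.arange(.55,.95,.05) for dx in(-.006,0,.006) for dy in (-.006,0,.006)),key=lambda r:r.fun)
print(b.x,b.fun)
p=b.x;a=p[2];R=np.array([[np.cos(a),-np.sin(a)],[np.sin(a),np.cos(a)]])
for t in [(.5414,-.062),(.5958,-.0512),(.5642,-.0122),(.643,-.0132),(.6146,.0297),(.4709,.0263)]: print(((np.array(t)-p[:2])@R*1000).round(1))
cv2.imwrite("pics/crop1.png",cv2.resize(im[170:345,200:420],None,fx=3.4,fy=3.4,interpolation=cv2.INTER_CUBIC))
for c in ["scene"]:
  for q in ["scriber","tweezers","film_can","flux_jar","cork","solder_spool"]:
    r=spot_point(q,c); print(q,[(round(x["conf"],2),w(x["point"],c).round(3).tolist()) for x in r[:3]])
```

```text
cam [ 0.234 -0.677  0.78 ]
knob 80 [0.47262798 0.02132731 0.04377959]
0.05 0.15 6493 [ 0.37 -0.62  0.05] [ 0.95 -0.16  0.15] [ 0.63 -0.53  0.11]
0.15 0.3 9289 [ 0.51 -0.64  0.15] [ 0.95 -0.17  0.3 ] [ 0.69 -0.53  0.22]
0.3 0.35 5580 [ 0.19 -0.65  0.3 ] [ 0.71 -0.18  0.35] [ 0.28 -0.36  0.33]
0.35 0.45 23402 [ 0.16 -0.67  0.35] [ 0.73 -0.19  0.45] [ 0.26 -0.32  0.38]
0.45 0.53 17153 [ 0.19 -0.67  0.45] [ 0.7  -0.23  0.53] [ 0.25 -0.29  0.5 ]
0.53 0.6 2859 [ 0.22 -0.28  0.53] [ 0.58 -0.22  0.57] [ 0.48 -0.25  0.55]
0.6 0.7 18535 [ 0.19 -0.61  0.61] [ 0.22 -0.51  0.65] [ 0.21 -0.58  0.64]
1928
[ 0.54423677 -0.05953778  0.67417199] 0.003556761859191291
[-3.8 -0.2]
[ 45.5 -25.7]
[45.1 24.5]
[106.1 -25.5]
[110.7  25.8]
[ -3.7 112.8]
scriber [(0.49, [0.567, 0.046, -0.001])]
tweezers [(0.57, [0.727, -0.138, -0.0])]
film_can [(0.79, [0.682, -0.081, -0.004])]
flux_jar [(0.73, [0.594, -0.169, -0.001])]
cork [(0.95, [0.664, -0.134, -0.002])]
solder_spool [(0.6, [0.61, -0.129, 0.001]), (0.39, [0.664, -0.138, 0.002])]
```

View pics/crop1.png

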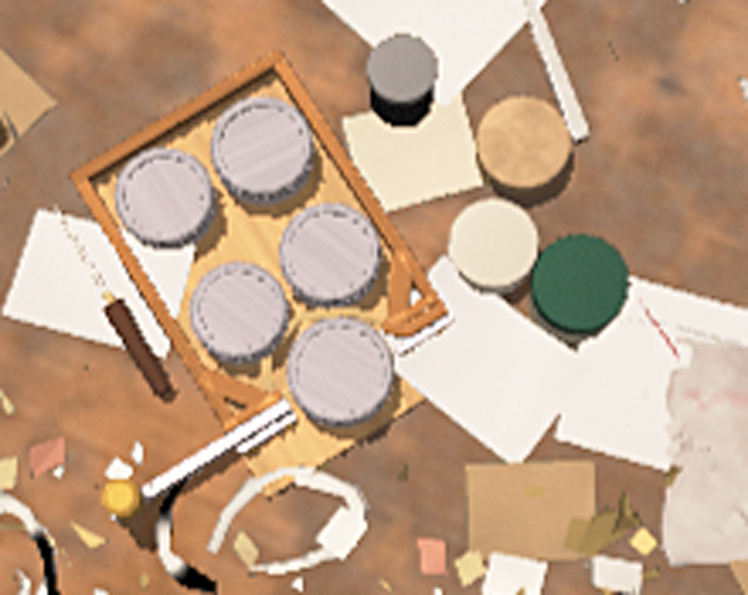

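Emit:
apply_moves --commands '[0, 0, 6, 0, 0, 0, 9.3, 0, 0, 6, 0, 0, 0.06, 5, 0, 0, 6, 0, 0, 0.06, 0.8, 0, 0, 6, 0, 0, 0.06, 0.8, 0, 0, 6, 0, 0, 0.06, 0.8, 0, 0, 6, 0, 0, 0.06, 0.8, 0, 0, 6, 0, 0, 0.06, 0.8, 0, 0, 6, 0, 0, 0.06, 0.8]' --squeeze 10

```text
t: 1.85
tool_pos: [0.1511, -0.5684, 0.653]
orientation: [2.976, 1.0, -0.007]
force: [0.4, -2.0, 0.9]
opening: 0.0274
```

Emit:
apply_moves --commands '[0, 0, 3.5, 0, 0, 0.026, 0.8, 2.5, 5, 0, 0, 0, 0, 0.8, 2.5, 5, 0, 0, 0, 0, 0.8, 2.5, 5, 0, 0, 0, 0, 0.8, 2.5, 5, 0, 0, 0, 0, 0.8, 2.5, 5, 0, 0, 0, 0, 0.8, 2.5, 5, 0, 0, 0, 0, 0.8, 2.5, 5, 0, 0, 0, 0, 0.8]'

```text
t: 2.85
tool_pos: [0.3174, -0.2189, 0.6642]
orientation: [2.965, 1.031, -0.004]
force: [0.6, -0.1, 0.2]
opening: 0.008
```

Emit:
apply_moves --commands '[2.8, 5, 0, 0, 0, 0, 0.8, 2.8, 5, 0, 0, 0, 0, 0.8, 2.8, 5, 0, 0, 0, 0, 0.8, 2.8, 5, 0, 0, 0, 0, 0.8, 2.8, 5, 0, 0, 0, 0, 0.8, 1, 0, -5.5, 0, 0, 0, 0.8, 0, 0, -5.8, 0, 0, 0, 0.8, 0, 0, -5.8, 0, 0, 0, 0.8]'

```text
t: 3.85
tool_pos: [0.4739, 0.0458, 0.4946]
orientation: [2.955, 1.04, 0.018]
force: [-0.1, -0.3, 0.4]
opening: 0.0084
```

Emit:
apply_moves --commands '[0, 0, -5.8, 0, 0, 0, 0.8, 0, 0, -5.8, 0, 0, 0, 0.8, 0, 0, -5.8, 0, 0, 0, 0.8, 0, 0, -5.8, 0, 0, 0, 0.8, 0, 0, -5, 0, 0, 0, 0.8, 0, 0, 0, 0, 0, 0, 0.8]'

```text
t: 4.6
tool_pos: [0.4691, 0.0462, 0.1988]
orientation: [2.957, 1.041, 0.009]
force: [0.3, 0.1, -0.1]
opening: 0.0078
```

Emit:
apply_moves --commands '[1.2, -4.6, 0, 0, 0, -0.012, 0.8, 1.2, -4.6, 0, 0, 0, 0, 0.8, 1.2, -4.6, -3, 0, 0, 0, 0.8, 0, 0, 0, 0, 0, 0, 0.8]'

```text
t: 5.1
tool_pos: [0.5119, -0.0964, 0.181]
orientation: [2.954, 1.025, 0.029]
force: [-0.0, 0.7, 0.1]
opening: 0.0079
```

Run:
```python
from h import *
s=read_state(); print(s["t"],s["tool_pos"].round(4),s["orientation"].round(3))
d0=np.load("top0.npy"); T=cloud(d0,"top")
o=np.array([.5442,-.0595]);a=.6742;R=np.array([[np.cos(a),-np.sin(a)],[np.sin(a),np.cos(a)]])
L=(T[...,:2]-o)@R; m=(d0>0)&(L[...,0]<-.035)&(L[...,0]>-.09)&(abs(L[...,1])<.12); print("apron-front max z",np.percentile(T[m][:,2],[50,95,99.5,100]).round(4))
im,d=read_camera("wrist"); cv2.imwrite("pics/wrist1.png",im); P=cloud(d,"wrist"); z=P[...,2]; np.save("w1.npy",P)
b=(d>0)&(np.hypot(P[...,0]-.58,P[...,1]+.03)<.14)
m=(b&(z>.022)&(z<.034)).astype(np.uint8); n,l,st,ce=cv2.connectedComponentsWithStats(m)
for i in range(1,n):
    if st[i,4]>200:
        Q=P[l==i]; c=((Q.max(0)+Q.min(0))/2); print(st[i].tolist(),c.round(4),np.ptp(Q,axis=0).round(3),((c[:2]-o)@R*1000).round(1))
```

```text
5.1 [ 0.5119 -0.0964  0.181 ] [2.954 1.025 0.029]
apron-front max z [0.0033 0.6121 0.614  0.6158]
[246, 0, 59, 68, 3085] [0.619  0.0284 0.0277] [0.047 0.048 0.011] [113.3  22. ]
[309, 4, 61, 70, 3255] [ 0.648  -0.0144  0.0279] [0.049 0.049 0.012] [109.2 -29.5]
[310, 88, 57, 60, 2582] [ 0.6001 -0.0521  0.028 ] [0.048 0.048 0.01 ] [ 48.3 -29.1]
[253, 91, 55, 57, 2387] [ 0.569  -0.0133  0.0279] [0.046 0.046 0.011] [48.2 20.6]
[433, 94, 32, 54, 986] [ 0.6632 -0.1328  0.0236] [0.039 0.036 0.003] [  47.2 -131.5]
[390, 137, 47, 48, 1738] [ 0.6146 -0.1279  0.0251] [0.042 0.042 0.005] [ 12.2 -97.4]
[282, 148, 57, 58, 2456] [ 0.5461 -0.0637  0.0276] [0.05 0.05 0.01] [-1.2 -4.5]
```

View pics/wrist1.png

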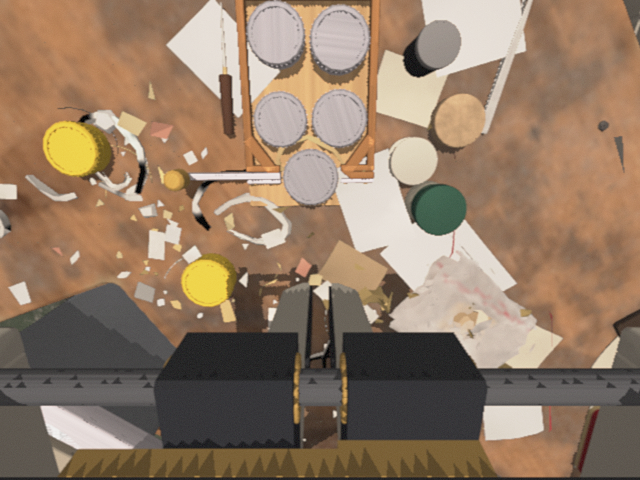

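Emit:
apply_moves --commands '[-0.7, 0.2, -5.5, 0, 0, 0, 0.8, 0, 0, -5, 0, 0, 0, 0.8, 0, 0, -3, 0, 0, 0, 0.8, 0, 0, 0, 0, 0, 0, 0.8]'

```text
t: 5.65
tool_pos: [0.5146, -0.0916, 0.0587]
orientation: [2.942, 1.027, 0.06]
force: [0.6, -0.2, 0.2]
opening: 0.008
```

```bash
cat >> h.py <<'E'
from scipy.spatial.transform import Rotation as Ro
O=np.array([.5464,-.0603]);A=.6742;RT=np.array([[np.cos(A),-np.sin(A)],[np.sin(A),np.cos(A)]])
def st():
    s=read_state(); p=s["tool_pos"]; 
    des=Ro.from_rotvec([2.965,1.038,0]); c=(des*Ro.from_rotvec(s["orientation"]).inv()).as_rotvec()
    print("t",round(s["t"],2),"tcp",p.round(4),"tray xy mm",((p[:2]-O)@RT*1000).round(1),"corr",c.round(3),"F tray",(s["force"][:2]@RT).round(2),s["force"].round(2))
E
python3 -c "
from h import *
st()"
```

```text
t 5.65 tcp [ 0.5146 -0.0916  0.0587] tray xy mm [-44.4  -4.6] corr [0.011 0.045 0.002] F tray [ 0.34 -0.47] [ 0.56 -0.15  0.21]
```

Emit:
apply_moves --commands '[-0.95, -0.25, 0, 0.011, 0.045, 0, 0.8, 0, 0, -2, 0, 0, 0, 0.8, 0, 0, -1.5, 0, 0, 0, 0.8, 0, 0, 0, 0, 0, 0, 0.8]'

```text
t: 6.15
tool_pos: [0.5115, -0.0934, 0.0303]
orientation: [2.959, 1.037, 0.016]
force: [0.3, 0.0, 0.1]
opening: 0.0079
```

```bash
python3 -c "
from h import *
st()"
```

```text
t 6.15 tcp [ 0.5115 -0.0934  0.0303] tray xy mm [-47.9  -4. ] corr [ 0.003  0.012 -0.001] F tray [ 0.27 -0.19] [0.33 0.02 0.14]
```

Emit:
apply_moves --commands '[-0.4, 0.3, -0.9, 0.003, 0.012, 0, 0.8, -0.1, 0.1, -0.9, 0, 0, 0, 0.8, 0, 0, 0, 0, 0, 0, 0.8]'

```text
t: 6.52
tool_pos: [0.5061, -0.0889, 0.0112]
orientation: [-2.964, -1.039, 0.001]
force: [0.3, 0.2, 0.1]
opening: 0.0077
```

Run:
```python
from h import *
st()
im,d=read_camera("wrist"); P=cloud(d,"wrist"); z=P[...,2]
b=(d>0)&(np.hypot(P[...,0]-.58,P[...,1]+.03)<.11)
m=(b&(z>.022)&(z<.034)).astype(np.uint8); n,l,s,ce=cv2.connectedComponentsWithStats(m)
for i in range(1,n):
    if s[i,4]>200:
        Q=P[l==i]; c=((Q.max(0)+Q.min(0))/2); print(s[i].tolist(),c.round(4),np.ptp(Q,axis=0).round(3),((c[:2]-O)@RT*1000).round(1))
cv2.imwrite("pics/wrist2.png",im)
```

```text
t 6.53 tcp [ 0.5061 -0.0889  0.0112] tray xy mm [-49.3   2.8] corr [-0.001 -0.001 -0.001] F tray [ 0.36 -0.03] [0.3  0.2  0.15]
[332, 32, 123, 132, 12318] [ 0.5994 -0.0537  0.0265] [0.049 0.048 0.009] [ 45.6 -27.9]
[208, 37, 118, 126, 11222] [ 0.5676 -0.0146  0.0267] [0.046 0.047 0.009] [45.1 22.4]
[493, 142, 82, 95, 4606] [ 0.6128 -0.1235  0.0239] [0.041 0.031 0.004] [ 12.5 -90.8]
[272, 163, 115, 113, 9966] [ 0.5447 -0.0648  0.0263] [0.051 0.05  0.009] [-4.1 -2.5]
[278, 291, 34, 41, 403] [ 0.5055 -0.0799  0.028 ] [0.012 0.022 0.012] [-44.2  10.2]
[328, 291, 34, 41, 393] [ 0.5153 -0.093   0.028 ] [0.022 0.011 0.012] [-44.8  -6.1]
```

View pics/wrist2.png

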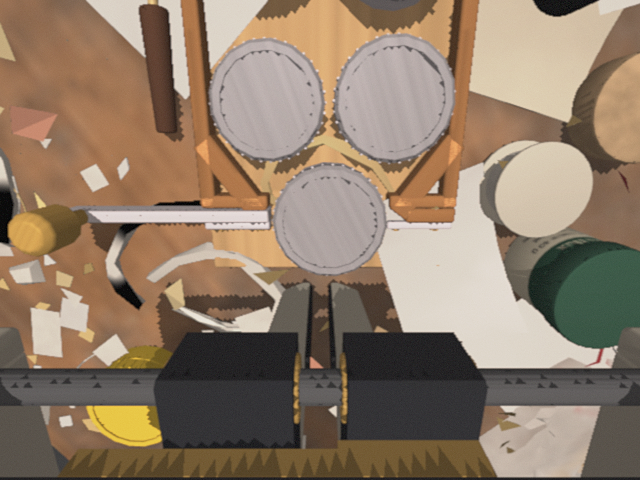

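Emit:
apply_moves --commands '[0.35, -0.4, 0.2, 0, 0, 0, 0.8, 0.39, 0.31, 0, 0, 0, 0, 0.8, 0.39, 0.31, 0, 0, 0, 0, 0.8, 0.16, 0.12, 0, 0, 0, 0, 0.8]'

```text
t: 7.08
tool_pos: [0.5213, -0.0859, 0.0149]
orientation: [2.964, 1.038, 0.003]
force: [-0.2, 0.6, 1.4]
opening: 0.0083
```

```bash
python3 -c "
from h import *
st()"
```

```text
t 7.08 tcp [ 0.5213 -0.0859  0.0149] tray xy mm [-35.6  -4.3] corr [ 0.     0.002 -0.   ] F tray [0.19 0.56] [-0.2   0.56  1.39]
```

Emit:
apply_moves --commands '[0.14, 0.3, 0, 0, 0, 0, 0.8, 0.23, 0.19, 0, 0, 0, 0, 0.8, 0.23, 0.19, 0, 0, 0, 0, 0.8, 0.23, 0.19, 0, 0, 0, 0, 0.8]'

```text
t: 7.58
tool_pos: [0.5298, -0.0764, 0.0148]
orientation: [2.964, 1.039, 0.002]
force: [-1.0, -0.5, 0.6]
opening: 0.0079
```

```bash
python3 -c "
from h import *
st()"
```

```text
t 7.58 tcp [ 0.5298 -0.0764  0.0148] tray xy mm [-23.   -2.3] corr [ 0.     0.001 -0.   ] F tray [-1.12  0.2 ] [-1.   -0.55  0.61]
```

Emit:
apply_moves --commands '[0.2, 0.16, 0, 0, 0, 0, 0.8, 0.2, 0.16, 0, 0, 0, 0, 0.8, 0.2, 0.16, 0, 0, 0, 0, 0.8]'

```text
t: 7.95
tool_pos: [0.5361, -0.0714, 0.0148]
orientation: [2.964, 1.039, 0.001]
force: [-1.5, -0.2, 1.3]
opening: 0.0085
```

Emit:
apply_moves --commands '[0.16, 0.12, 0, 0, 0, 0, 0.8, 0.16, 0.12, 0, 0, 0, 0, 0.8]'

```text
t: 8.2
tool_pos: [0.5394, -0.0689, 0.0147]
orientation: [2.964, 1.038, 0.0]
force: [-1.5, -0.3, 0.6]
opening: 0.008
```

```bash
python3 -c "
from h import *
st()"
```

```text
t 8.2 tcp [ 0.5394 -0.0689  0.0147] tray xy mm [-10.8  -2.3] corr [ 0.  0. -0.] F tray [-1.37  0.76] [-1.54 -0.26  0.58]
```

Force is still light (1.4 N). I'll continue in smaller steps.

Emit:
apply_moves --commands '[0.12, 0.09, 0, 0, 0, 0, 0.8, 0.12, 0.09, 0, 0, 0, 0, 0.8]'

```text
t: 8.45
tool_pos: [0.5419, -0.067, 0.0147]
orientation: [2.964, 1.039, -0.0]
force: [-1.3, -1.3, 0.9]
opening: 0.0079
```

Emit:
apply_moves --commands '[0.12, 0.09, 0, 0, 0, 0, 0.8]'

```text
t: 8.57
tool_pos: [0.5424, -0.0663, 0.0146]
orientation: [2.964, 1.039, -0.003]
force: [-7.3, -5.3, 4.1]
opening: 0.0086
```

Run:
```python
from h import *
st()
im,d=read_camera("wrist"); P=cloud(d,"wrist"); z=P[...,2]
b=(d>0)&(np.hypot(P[...,0]-.6,P[...,1]+.02)<.12)
m=(b&(z>.022)&(z<.034)).astype(np.uint8); n,l,s,ce=cv2.connectedComponentsWithStats(m)
for i in range(1,n):
    if s[i,4]>200:
        Q=P[l==i]; c=((Q.max(0)+Q.min(0))/2); print(s[i].tolist(),np.ptp(Q,axis=0).round(3),((c[:2]-O)@RT*1000).round(1))
```

```text
t 8.57 tcp [ 0.5424 -0.0663  0.0146] tray xy mm [-6.9 -2.2] corr [ 0.001 -0.001 -0.001] F tray [-9.01  0.42] [-7.3  -5.29  4.08]
[187, 0, 261, 332, 49962] [0.139 0.127 0.012] [75.2  1.2]
[517, 34, 48, 86, 1303] [0.024 0.027 0.012] [ 95.1 -95.1]
[467, 236, 86, 81, 3737] [0.042 0.032 0.003] [ 12.1 -91.1]
```

Emit:
apply_moves --commands '[-0.15, -0.12, 0, 0, 0, 0, 0.8, -0.6, -0.48, 0, 0, 0, 0, 0.8, -1, -0.8, 0, 0, 0, 0, 0.8, -1, -0.8, 0, 0, 0, 0, 0.8, 0, 0, 4, 0, 0, 0, 0.8, 0, 0, 5, 0, 0, 0, 0.8, 0, 0, 2, 0, 0, 0, 0.8, 0, 0, 0, 0, 0, 0, 0.8]'

```text
t: 9.62
tool_pos: [0.5096, -0.0914, 0.1264]
orientation: [-2.965, -1.036, 0.004]
force: [-0.1, -0.4, 0.5]
opening: 0.008
```

```bash
cat > look.py <<'E'
from h import *
import sys
st()
im,d=read_camera("wrist"); P=cloud(d,"wrist"); z=P[...,2]
cv2.imwrite(sys.argv[1],im)
b=(d>0)&(np.hypot(P[...,0]-.6,P[...,1]+.02)<.13)
m=(b&(z>.022)&(z<.034)).astype(np.uint8)
dt=cv2.distanceTransform(m,cv2.DIST_L2,5); n,l,s,ce=cv2.connectedComponentsWithStats((dt>6).astype(np.uint8))
for i in range(1,n):
    if s[i,4]>150:
        Q=P[l==i]; c=((Q.max(0)+Q.min(0))/2); print(ce[i].round(),np.ptp(Q,axis=0).round(3),((c[:2]-O)@RT*1000).round(1))
k=(d>0)&(z>.034)&(z<.056)&(np.hypot(P[...,0]-.475,P[...,1]-.022)<.03); Q=P[k]
if len(Q): c=(Q.max(0)+Q.min(0))/2; print("knob",len(Q),c.round(4),((c[:2]-O)@RT*1000).round(1))
# tray walls: local coordinates of points at wall-top height
W=P[(d>0)&(z>.0125)&(z<.0185)]; L=(W[:,:2]-O)@RT*1000
bk=L[(abs(L[:,1])<45)&(L[:,0]>132)&(L[:,0]<158)]; print("back wall",len(bk),np.percentile(bk[:,0],[5,50,95]).round(1) if len(bk) else 0)
for sg in (1,-1):
    q=L[(L[:,0]>45)&(L[:,0]<130)&(sg*L[:,1]>46)&(sg*L[:,1]<70)]; print("side",sg,len(q),np.percentile(q[:,1],[5,50,95]).round(1) if len(q) else 0)
E
python3 look.py pics/wrist3.png
```

```text
t 9.62 tcp [ 0.5096 -0.0914  0.1264] tray xy mm [-48.1  -1.3] corr [ 0.    -0.002  0.002] F tray [-0.36 -0.24] [-0.13 -0.41  0.53]
[280.  18.] [0.023 0.037 0.005] [105.5  27.1]
[355.  13.] [0.032 0.036 0.005] [109.9 -26.1]
[358.  84.] [0.04  0.04  0.005] [ 66.4 -28.7]
[276.  84.] [0.037 0.037 0.005] [65.3 27.6]
[318. 140.] [0.042 0.041 0.005] [26.9 -1.5]
knob 674 [0.4737 0.0248 0.0426] [ -3.7 111.9]
back wall 0 0
side 1 1109 [50.9 54.1 57.2]
side -1 1109 [-59.8 -56.6 -53.5]
```

View pics/wrist3.png

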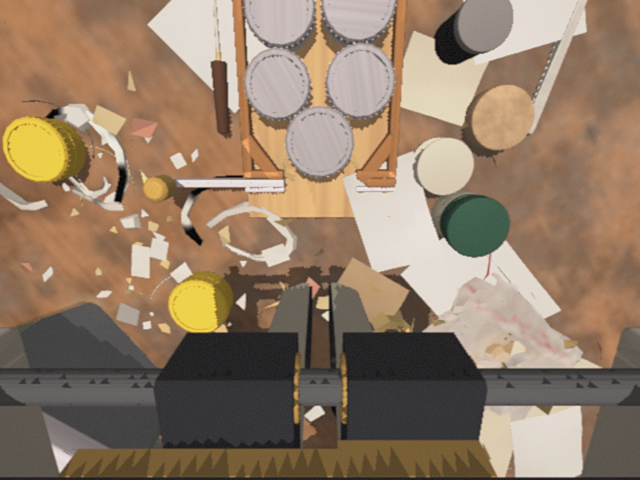

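Emit:
apply_moves --commands '[3.1, 2.5, 3, 0, 0, 0, 0.8, 2, 1.6, 2, 0, 0, 0, 0.8, 0, 0, 0, 0, 0, 0, 0.8, 0, 0, 0, 0, 0, 0, 0.8]'

```text
t: 10.18
tool_pos: [0.5554, -0.0499, 0.1676]
orientation: [-2.96, -1.031, 0.023]
force: [0.2, -0.0, -0.5]
opening: 0.0081
```

```bash
python3 look.py pics/wrist4.png
```

```text
t 10.18 tcp [ 0.5554 -0.0499  0.1676] tray xy mm [13.5  2.5] corr [-0.002 -0.016  0.003] F tray [ 0.15 -0.14] [ 0.21 -0.02 -0.48]
[359. 100.] [0.04  0.039 0.005] [115.3 -26.9]
[295. 108.] [0.037 0.036 0.005] [111.8  24.3]
[358. 165.] [0.039 0.038 0.005] [ 66.7 -29. ]
[294. 166.] [0.035 0.035 0.004] [65.7 27.1]
[324. 210.] [0.041 0.038 0.005] [28.9 -0.6]
knob 442 [0.4746 0.025  0.0428] [ -2.8 111.5]
back wall 1066 [139.9 143.1 146.3]
side 1 856 [50.4 53.6 57. ]
side -1 848 [-60.2 -57.  -53.8]
```

View pics/wrist4.png

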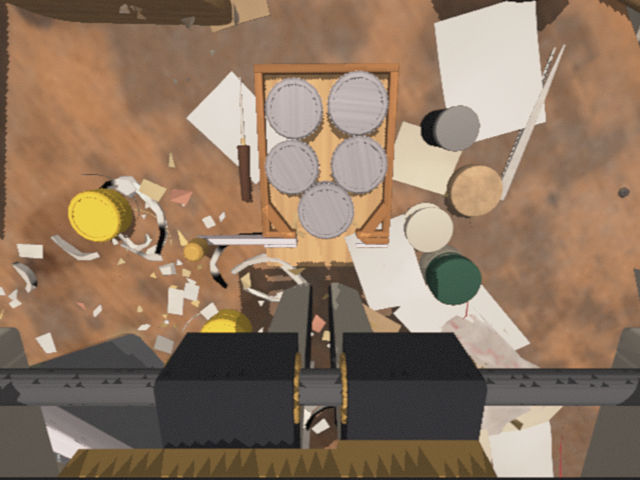

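Emit:
apply_moves --commands '[-2.7, 2.7, 0, 0, -0.016, 0, 0, -2.7, 2.7, 0, 0, 0, 0, 0, -2.7, 2.7, 0, 0, 0, 0, 0, -2.4, 2.4, -2, 0, 0, 0, 0, 0, 0, -3, 0, 0, 0, 0, 0, 0, -3, 0, 0, 0, 0, 0, 0, 0, 0, 0, 0, 0]'

```text
t: 11.1
tool_pos: [0.4381, 0.0532, 0.0759]
orientation: [-2.964, -1.022, 0.017]
force: [-0.2, -0.2, 0.1]
opening: 0.0005
```

```bash
python3 -c "
from h import *
st()"
```

```text
t 11.1 tcp [0.4381 0.0532 0.0759] tray xy mm [-13.7 156.3] corr [-0.002 -0.012  0.009] F tray [-0.26 -0.04] [-0.18 -0.19  0.11]
```

Emit:
apply_moves --commands '[0.8, 0.65, 0, 0, -0.012, 0.009, 0, 0, 0, -1.5, 0, 0, 0, 0, 0, 0, -1.5, 0, 0, 0, 0, 0, 0, -0.6, 0, 0, 0, 0, 0, 0, 0, 0, 0, 0, 0]'

```text
t: 11.72
tool_pos: [0.4482, 0.0594, 0.0396]
orientation: [-2.965, -1.037, -0.006]
force: [0.5, 0.1, -0.7]
opening: 0.0006
```

```bash
python3 look.py pics/wrist5.png
```

```text
t 11.72 tcp [0.4482 0.0594 0.0396] tray xy mm [ -2.  154.8] corr [-0.002  0.004  0.001] F tray [ 0.46 -0.26] [ 0.52  0.09 -0.66]
[591. 147.] [0.094 0.116 0.008] [69.2 12.6]
knob 1276 [0.4741 0.0251 0.0432] [ -3.1 111.9]
back wall 59 [139.5 139.8 140. ]
side 1 3333 [47.  54.3 57.4]
side -1 0 0
```

View pics/wrist5.png

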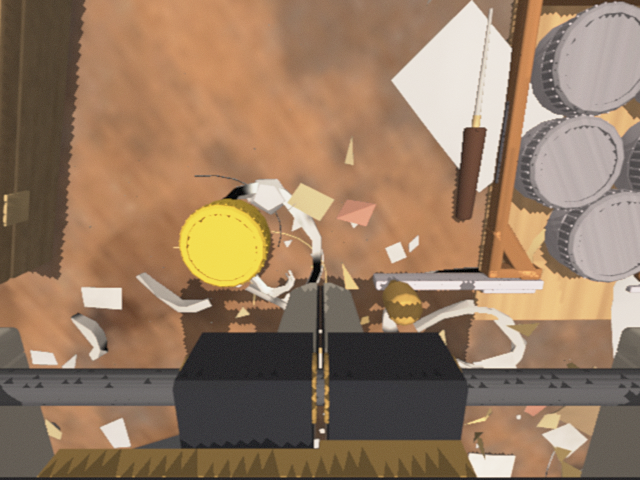

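Emit:
apply_moves --commands '[0, 0, -0.5, 0, 0, 0, 0, 0.25, -0.31, 0, 0, 0, 0, 0, 0.25, -0.31, 0, 0, 0, 0, 0, 0.19, -0.23, 0, 0, 0, 0, 0, 0.19, -0.23, 0, 0, 0, 0, 0, 0.19, -0.23, 0, 0, 0, 0, 0]'

```text
t: 12.52
tool_pos: [0.4609, 0.0453, 0.0358]
orientation: [2.965, 1.037, 0.01]
force: [-1.5, 1.8, 0.6]
opening: 0.0004
```

```bash
python3 -c "
from h import *
st()"
```

```text
t 12.53 tcp [0.4609 0.0453 0.0358] tray xy mm [ -0.9 135.9] corr [-0.002  0.006  0.001] F tray [-0.08  2.35] [-1.53  1.78  0.55]
```

Emit:
apply_moves --commands '[0.17, -0.25, 0, 0, 0, 0, 0, 0.19, -0.23, 0, 0, 0, 0, 0, 0.19, -0.23, 0, 0, 0, 0, 0, 0.19, -0.23, 0, 0, 0, 0, 0]'

```text
t: 13.02
tool_pos: [0.4683, 0.0359, 0.0357]
orientation: [-2.965, -1.037, -0.01]
force: [-0.4, 1.4, 1.1]
opening: 0.0003
```

Emit:
apply_moves --commands '[0.19, -0.24, 0, 0, 0, 0, 0, 0.19, -0.24, 0, 0, 0, 0, 0, 0.19, -0.24, 0, 0, 0, 0, 0, 0.19, -0.24, 0, 0, 0, 0, 0, 0.19, -0.24, 0, 0, 0, 0, 0]'

```text
t: 13.65
tool_pos: [0.4785, 0.0231, 0.0358]
orientation: [-2.964, -1.037, -0.01]
force: [-0.9, 1.7, 0.7]
opening: 0.0005
```

```bash
python3 -c "
from h import *
st()"
```

```text
t 13.65 tcp [0.4785 0.0231 0.0358] tray xy mm [ -1.  107.5] corr [-0.003  0.005  0.001] F tray [0.41 1.88] [-0.85  1.73  0.67]
```

Emit:
apply_moves --commands '[0.18, -0.25, 0, 0, 0, 0, 0, 0.19, -0.24, 0, 0, 0, 0, 0, 0.19, -0.24, 0, 0, 0, 0, 0]'

```text
t: 14.02
tool_pos: [0.4847, 0.0154, 0.0358]
orientation: [-2.964, -1.037, -0.01]
force: [-0.4, 2.7, 0.4]
opening: 0.0005
```

Emit:
apply_moves --commands '[0.19, -0.24, 0, 0, 0, 0, 0, 0.19, -0.24, 0, 0, 0, 0, 0, 0.19, -0.24, 0, 0, 0, 0, 0]'

```text
t: 14.4
tool_pos: [0.4908, 0.0077, 0.0358]
orientation: [-2.964, -1.037, -0.01]
force: [-0.3, 2.6, 0.7]
opening: 0.0003
```

```bash
python3 -c "
from h import *
st()"
```

```text
t 14.4 tcp [0.4908 0.0077 0.0358] tray xy mm [-1.  87.8] corr [-0.003  0.006  0.001] F tray [1.42 2.21] [-0.27  2.61  0.73]
```

About 11 mm remain, so I'm stepping more gently.

Emit:
apply_moves --commands '[0.12, -0.17, 0, 0, 0, 0, 0, 0.12, -0.16, 0, 0, 0, 0, 0, 0.12, -0.16, 0, 0, 0, 0, 0]'

```text
t: 14.78
tool_pos: [0.4948, 0.0025, 0.0358]
orientation: [-2.964, -1.037, -0.011]
force: [-0.4, 2.8, 0.9]
opening: 0.0004
```

Emit:
apply_moves --commands '[0.09, -0.12, 0, 0, 0, 0, 0, 0.09, -0.12, 0, 0, 0, 0, 0]'

```text
t: 15.02
tool_pos: [0.4968, -0.0, 0.0358]
orientation: [-2.964, -1.037, -0.011]
force: [-0.2, 2.7, 0.2]
opening: 0.0003
```

Emit:
apply_moves --commands '[0.08, -0.1, 0, 0, 0, 0, 0]'

```text
t: 15.15
tool_pos: [0.4977, -0.0011, 0.0358]
orientation: [-2.964, -1.037, -0.011]
force: [-0.3, 3.4, 0.6]
opening: 0.0007
```

```bash
python3 -c "
from h import *
st()"
```

```text
t 15.15 tcp [ 0.4977 -0.0011  0.0358] tray xy mm [-1.1 76.7] corr [-0.004  0.006  0.001] F tray [1.87 2.81] [-0.29  3.36  0.61]
```

Emit:
apply_moves --commands '[0.08, -0.1, 0, 0, 0, 0, 0]'

```text
t: 15.28
tool_pos: [0.4985, -0.0021, 0.0358]
orientation: [-2.964, -1.037, -0.011]
force: [-0.2, 1.7, 0.5]
opening: 0.0006
```

Emit:
apply_moves --commands '[0.08, -0.1, 0, 0, 0, 0, 0]'

```text
t: 15.4
tool_pos: [0.4993, -0.0031, 0.0358]
orientation: [-2.964, -1.037, -0.011]
force: [-0.8, 5.3, 0.7]
opening: 0.0003
```

```bash
python3 -c "
from h import *
st()"
```

```text
t 15.4 tcp [ 0.4993 -0.0031  0.0358] tray xy mm [-1.1 74.1] corr [-0.004  0.006  0.001] F tray [2.7  4.66] [-0.8   5.33  0.67]
```

Emit:
apply_moves --commands '[0.06, -0.08, 0, 0, 0, 0, 0]'

```text
t: 15.52
tool_pos: [0.4994, -0.0032, 0.0357]
orientation: [-2.963, -1.036, -0.01]
force: [-3.3, 8.3, 4.4]
opening: 0.0005
```

```bash
python3 -c "
from h import *
st()"
```

```text
t 15.53 tcp [ 0.4994 -0.0032  0.0357] tray xy mm [-1.1 73.9] corr [-0.005  0.005  0.001] F tray [2.56 8.56] [-3.35  8.28  4.39]
```

Now at 8.6 N with no further travel, which means it's at the stop. I'll back off, lift and check.

Emit:
apply_moves --commands '[-0.15, 0.2, 0, 0, 0, 0, 0, -0.6, 0.75, 0, 0, 0, 0, 0, -0.6, 0.75, 0, 0, 0, 0, 0, 0, 0, 4, 0, 0, 0, 0, 0, 0, 5, 0, 0, 0, 0, 2, -2.5, 3, 0, 0, 0, 0, 2, -2.5, 0, 0, 0, 0, 0, 0, 0, 0, 0, 0, 0, 0]'

```text
t: 16.52
tool_pos: [0.5226, -0.0352, 0.159]
orientation: [-2.964, -1.04, -0.006]
force: [0.0, -0.4, -1.0]
opening: 0.0009
```

```bash
sed -i 's/P\[...,0\]-.475,P\[...,1\]-.022)<.03/P[...,0]-.512,P[...,1]+.021)<.03/' look.py; python3 look.py pics/wrist6.png
```

```text
t 16.52 tcp [ 0.5226 -0.0352  0.159 ] tray xy mm [-3.  34.5] corr [-0.002  0.003 -0.002] F tray [-0.22 -0.31] [ 0.02 -0.38 -1.01]
[396.  83.] [0.04  0.039 0.005] [115.5 -26.1]
[332.  89.] [0.037 0.037 0.005] [111.9  25.3]
[392. 132.] [0.025 0.017 0.005] [ 78.7 -23.4]
[329. 151.] [0.036 0.035 0.005] [66.  28.4]
[404. 158.] [0.032 0.022 0.004] [ 60.  -32.9]
[363. 197.] [0.039 0.04  0.005] [27.5 -0.1]
knob 429 [ 0.5122 -0.0222  0.0431] [-2.9 51.2]
back wall 1150 [140.1 143.3 146.5]
side 1 939 [51.6 54.7 58. ]
side -1 874 [-59.  -56.1 -52.7]
```

View pics/wrist6.png

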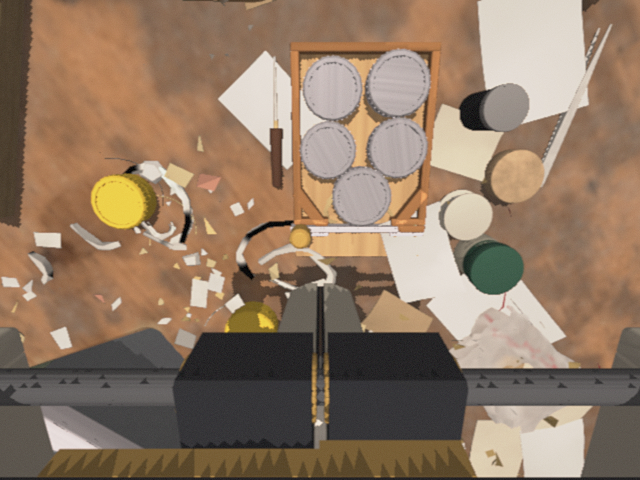

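```bash
python3 -c "
from plant import *
print(close_job())"
```

```text
the job is handed in; nothing more can be done
None
```

I nudged tin_c, the 50 mm tin stuck in the mouth, back with the two fingertips until the pack came up firm. The push took about 1.5 N on the way in and about 9 N when it stopped. I then pushed the gate shut by its knob at 2–3 N. It came up against its stop at 8.6 N with no further travel. The job was handed in at about 16.5 s; `close_job` gives no verdict.

Last checks, from the wrist camera (good to about 2 mm):
- **Gate:** the knob is at tray y ≈ 51–52 mm (shut is 52), which agrees with the rise in force at the stop.
- **tin_c:** its centre is at x ≈ 27.5–29 mm, so its front is 2–4 mm behind the gate's path.
- **Rear tins:** the right-hand one, taken as tin_e by its size, is at x ≈ 115.5 mm and touches the back wall. The other, tin_d, is at about 112 mm, so it does not touch the wall. Only one of the two has to.
- **Bystanders:** they look undisturbed in the last picture; I did not measure them again.

Two readings disagreed slightly. Tray and tin positions from the top and wrist cameras differed by up to about 5 mm, so I averaged them, and the back wall then measured at 140 mm as specified. The last tin check also split one of the front tins into two pieces, which looks like a masking fault because the picture shows it standing normally.

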